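# Refit the soot cover of a tea-house range

## Task

Close the soot hatch of the kettle range: lay the loose cast-iron cover flat in the hatch frame, slide its tongue under the overhanging lip and push it on, by feel, until the tongue bears on the hard cement at the bottom of the pocket, and lean on it there for about half a second with about 16 N of hand force (never let it press there with more than 20 N: the old pocket would crack). Then let go of the cover and swing the turn-bar across its heel until the bar meets its stop, leaving the tongue tight against the cement. Do not shove the other things on the range about.

Things in the scene. Friction and masses are not known exactly. Their poses are not given: they have to be found in the camera images.
- cover: Loose cover: flat dark cast-iron plate 140 (x) x 110 (y) x 6 mm, about 0.7 kg, lying flat, handle up; 3 to 6 N slide it over iron. Origin: middle of the plate's underside; z up. A tongue 60 mm wide, 6 mm thick sticks out 44 mm from the middle of its +x edge, flush with the underside. The plain -x edge, 70 mm from the origin, is the heel.
- cover_tip (a point): Middle of the tongue's end face, 114 mm from the cover's origin along its +x, 3 mm above its underside. Axes as the cover's. The last 5 mm of the tongue are only 52 mm wide and 4 mm thick.
- cover_handle (a point): Middle of the cover's handle bar, 32 mm straight above the cover's origin; axes as the cover's. The bar is level, 14 mm thick (x), 64 mm long (y), 14 mm high, and stands on two 12 mm legs 50 mm apart.
- hatch: Fixed cast-iron hatch frame, 243 x 132 mm, round a dark flue opening. Origin: at the height of the range top, on the frame's middle line; z up, +x points from its open heel end to the keeper. The cover lies on its flat ledge, 10 mm above the range. Side rims 5 mm high, 118 mm apart inside, run from x = -120 to +50 mm.
- keeper: Fixed block on the hatch, 48 x 96 mm, 18 mm high over the ledge; its lip roofs an undercut pocket 65 mm wide, 8.5 mm high. Origin: middle of the pocket's mouth, on the ledge, 50 mm from the hatch's origin; axes as the hatch's, +x into the pocket. The bottom is packed with hard, unyielding fire cement, out of sight: its face lies anywhere 12 to 36 mm inside the mouth.
- turnbar (a joint): Turn of the iron turn-bar (18 mm wide, 64 mm long) about a vertical axis at x = -96, y = +83 mm of the hatch. 0: at its stop, across the cover's heel, pointing to the hatch's -y. Grows clockwise seen from above; pi/2: pointing to the hatch's -x. Starts open, at 1.45 to 2.0 rad; stiff (about 1.5 N at the knob), stays where left. Underside 19 mm over the range, 3 mm above the seated cover.
- turnbar_knob (a point): Upright round knob on the turn-bar, 12 mm in diameter, 42 mm from the pivot, standing from 25 to 55 mm above the range. This point lies on its axis, 45 mm above the range.
- briquette_a: Bystander: a dark honeycomb coal briquette, 100 mm in diameter, 75 mm high.
- briquette_b: Bystander: another briquette of the same size.
- mug: Bystander: a white enamel mug, 84 mm in diameter, 85 mm high.
- kettle_lid: Bystander: an aluminium kettle lid with a knob, 128 mm in diameter, 42 mm high.
- caddy: Bystander: a round dark green tin tea caddy, 75 mm in diameter, 114 mm high.
- scraper: Bystander: a soot scraper with a wooden handle, 215 mm long, lying flat.
- firebrick: Bystander: a buff firebrick, 115 x 60 x 50 mm.

How it is judged:
By the outcome, as a careful person would: the job done as asked, in the order asked, and still so for the second after the job is handed in, with the robot touching nothing.
It also fails if it takes over 72 s, if anything falls off the work surface, if the arm or the gripper's body presses on something with over 40 N, if the wrist force passes 120 N, or if a joint passes its speed limit or range.

## Robot

A 6-joint arm with a two-finger parallel gripper is mounted at the origin on the work surface. World frame = base frame: x ahead of the robot, y to its left, z up, the work surface at z = 0. Lengths are in m, angles in degrees, forces in N, time in s.
With the tool pointing down it reaches from about 0.4 to 0.825 m from the base axis. Payload 7 kg.
Tool frame: the origin (TCP) lies midway between the tips of the shut fingers; the grasp point (between the pads) lies ctrl.tcp_to_grasp behind it (ctrl.tcp_to_grasp is the distance from the TCP to the grasp point, in m); z points along the fingers, y is the line along which they close (so a half turn about z gives the same grasp; the last joint's range is limited). The gripper opens to 88 mm and grips with 3 to 60 N. Pads are 19 mm wide; open, the fingers measure 130 mm over their backs; the gripper's body (78 mm by 193 mm) begins 47 mm behind the grasp point.
Start: joints at [92.309, 20.546, 0.682, 0, -70.136, -16.507], TCP at [0.166, 0.654, 0.227] pointing down, gripper open.
Joint ranges: [-176.03, 176.03], [-82.01, 121.73], [-58.28, 71.71], [-173.87, 95.51], [-174.79, -0.11], [-173.66, 173.66]. Speed limits (degrees/s): [136.94, 136.94, 172.46, 180, 180, 180].

## Interface

Orientations are given as [roll, pitch, yaw] about the fixed x, y, z axes, in that order (R = Rz(yaw) Ry(pitch) Rx(roll)).
In Python, from plant import ctrl, imaging, close_job gives the robot as it stands.
- The arm moves only by the shell command python3 -m crank 'ROWS'. ROWS is JSON, a list of rows, each a list of 3 entries, a list of its own where there are three numbers: the shift along the world's x, y, z in m, then the turn, a rotation vector about the world's x, y, z in degrees, then the opening, from -1 (shut) to 1 (fully open), so that 0 is half open. A call has 1 to 12 rows; each row shifts and turns the commanded pose from where the row before left it; what a row does not reach is not made up. A row lasts 1/10 s, in which the tool goes at most 50 mm and 8.59 degrees, less where a joint would pass 70% of its speed; a pose out of reach is approached as far as the arm can. A call is refused whole if a number of a shift passes 0.05 or a number of a turn 8.59, either way. A call with a gripper value outside its range is refused whole. The fingers move at their own pace and stop on an object; the grip force is fixed at half the most. Time passes only in rows, so rows that do not move let the fingers close. It gives the time, the measured TCP pose, the force, the opening and the grip force at its end, in the units of the state.
- ctrl.get_obs(): the state, without advancing time (a new reading comes with each control period).
- imaging.snapshot(name): name is "scene" or "top" or "wrist"; returns (picture, depth): 384x512x3 uint8, blue, green, red; 384x512 float32, m along the optical axis (not along the pixel's ray), 0 where there is no reading.
- imaging.camera_model(name): a dict with "mtx" (3x3 intrinsics, pixels), "R" (3x3) and "t" (3): a world point X has camera coordinates R X + t. Camera axes: x right, y down, z forward; pixel columns grow to the right and rows downward; lengths in m; the calibration is good to about 2 mm. A picture is of the moment at which its call begins: read the wrist's pose just before it. camera_model takes no time and is no camera call; for the wrist camera it gives the pose at the moment of the call.
- close_job(): hands the job in; it is judged then, once.
The state is a dict: "clock": time; "joint_pos": joint angles; "qvel": joint speeds; "tau": joint torques, N m; "tool_pos": TCP position; "orientation": TCP orientation; "force": force on the tool from outside, world axes, zero at the start; "moment": the same for the moment, N m; "opening": finger opening in m; "gripper_force": force on a finger pad.
Only numpy, scipy, OpenCV 4.12 (cv2) and the standard library are available. Lean on these libraries where they do the work, as an engineer would, in place of code of your own. Each camera call takes 0.05 s, during which the arm holds its last target. There are 200 camera calls.

## Working session

There is one attempt and no reset: what is moved stays moved. The work goes in short steps, Python scripts to look and compute and a shell command to move; the robot and the scene stay as the last step left them, time stands still between calls to the robot, and variables do not carry over. Pictures are saved under pics/ and viewed, at most 10 in all, crops included, and the job is handed in when it is done.

```bash
mkdir -p pics; ls
cat > s.py <<'E'
import cv2,numpy as np
from plant import ctrl,imaging
def snap(n,f):
    m=imaging.camera_model(n); p,d=imaging.snapshot(n); cv2.imwrite(f'pics/{f}.png',p); np.savez(f'{f}.npz',p=p,d=d,K=m['mtx'],R=m['R'],t=m['t']); return p,d,m
def ray(f,uv,z):
    q=np.load(f+'.npz');K,R,t=q['K'],q['R'],np.ravel(q['t'])
    uv=np.atleast_2d(np.array(uv,float)); r=(np.linalg.inv(K)@np.c_[uv,np.ones(len(uv))].T).T@R
    c=-R.T@t; return c+r*((z-c[2])/r[:,2])[:,None]
def pts(f):
    q=np.load(f+'.npz');K,R,t,d=q['K'],q['R'],np.ravel(q['t']),q['d']
    v,u=np.mgrid[:d.shape[0],:d.shape[1]]
    c=np.stack([(u-K[0,2])/K[0,0]*d,(v-K[1,2])/K[1,1]*d,d],-1); return (c-t)@R
E
python3 - <<'E'
from s import *
for n in ('top','scene'): snap(n,n+'0')
print(ctrl.get_obs(),ctrl.tcp_to_grasp)
m=imaging.camera_model('top');print(m)
E
```

```text
pics
{'clock': 0.1, 'joint_pos': array([ 9.23091266e+01,  2.05876329e+01,  6.38801295e-01, -1.62674982e-02,
       -7.01359638e+01, -1.65063054e+01]), 'qvel': array([ 0.02524307, -0.02757278,  0.101423  ,  0.01718429, -0.02946885,
        0.02340699]), 'tau': array([-8.46014300e-04, -5.84161699e+01,  2.93753546e+01,  7.01555237e+00,
        1.01990972e-02, -4.98977806e-05]), 'tool_pos': array([0.16548516, 0.65394982, 0.22571591]), 'orientation': array([ 1.79914354e+02, -9.43113065e-03, -1.42027105e+01]), 'force': array([0.14345349, 0.42788948, 0.62675588]), 'moment': array([-0.03752892,  0.01767403,  0.01977084]), 'gripper_force': 0.0, 'opening': 0.08780948839645705} 0.0188
{'mtx': array([[400.40482164,   0.        , 255.88698066],
       [  0.        , 400.40482164, 201.88247663],
       [  0.        ,   0.        ,   1.        ]]), 'R': array([[ 0.01625061, -0.99978646, -0.01276559],
       [-0.9798688 , -0.01338351, -0.19919342],
       [ 0.19898004,  0.01574562, -0.97987704]]), 't': array([0.01590958, 0.58640554, 1.04032984])}
```

```bash
cd pics; python3 -c "
import cv2
a=cv2.imread('top0.png');cv2.imwrite('top0b.png',cv2.resize(a,(800,600),interpolation=cv2.INTER_CUBIC))"
```

```text
(no output)
```

View pics/top0b.png

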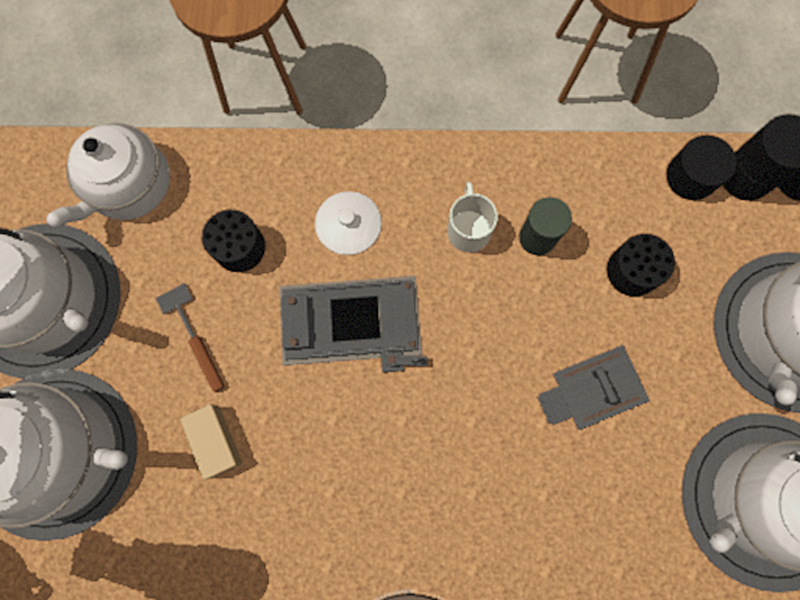

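View pics/scene0.png

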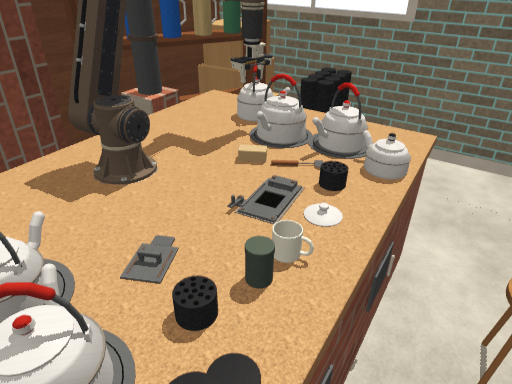

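The top view shows the hatch at about (350,320) in the 800x600 picture, with its keeper on the left (world +y). The turn-bar is at (400,362), pointing right. The cover is at (600,390), with its tongue to the left and slightly down. The scene view agrees.

Run:
```python
from s import *
k=1.5625
def P(l,z): return ray('top0',np.array(l)/k,z).round(4)
print('cover corners',P([(625,347),(648,395),(578,428),(554,379)],.006))
print('tongue end',P([(540,392),(548,423)],.006))
print('handle ends',P([(598,370),(613,402)],.039))
print('frame corners',P([(281,287),(416,278),(420,355),(286,363)],.010))
print('keeper top mouth',P([(312,295),(313,347)],.028))
print('bar pivot, knob',P([(392,362)],.022),P([(425,361)],.055))
img=np.load('top0.npz')['p'];h=cv2.cvtColor(img,cv2.COLOR_BGR2HSV)
m=((h[...,1]<70)&(h[...,2]<150)).astype(np.uint8)
for n,(x0,y0,x1,y1),z in (('cover',(335,215,425,285),.006),('hatch',(170,170,285,245),.012)):
    s=np.zeros_like(m);s[y0:y1,x0:x1]=m[y0:y1,x0:x1]
    s=cv2.morphologyEx(s,cv2.MORPH_OPEN,np.ones((3,3)))
    c=max(cv2.findContours(s,0,1)[0],key=cv2.contourArea)
    w=ray('top0',c[:,0],z)[:,:2]
    r=cv2.minAreaRect((w*1000).astype(np.float32));print(n,r,cv2.boxPoints(r).round(1).tolist())
```

```text
cover corners [[ 0.544  -0.3845  0.006 ]
 [ 0.4578 -0.4207  0.006 ]
 [ 0.3976 -0.2936  0.006 ]
 [ 0.4839 -0.254   0.006 ]]
tongue end [[ 0.4602 -0.2282  0.006 ]
 [ 0.4055 -0.2408  0.006 ]]
handle ends [[ 0.4974 -0.3237  0.039 ]
 [ 0.4421 -0.347   0.039 ]]
frame corners [[ 0.647   0.2473  0.01  ]
 [ 0.6675 -0.0034  0.01  ]
 [ 0.5234 -0.0123  0.01  ]
 [ 0.5052  0.2305  0.01  ]]
keeper top mouth [[0.6283 0.1859 0.028 ]
 [0.5326 0.1799 0.028 ]]
bar pivot, knob [[0.5084 0.0379 0.022 ]] [[ 0.5068 -0.0203  0.055 ]]
cover ((463.49884033203125, -316.79193115234375), (109.09896850585938, 182.6302032470703), 22.38054656982422) [[378.29998779296875, -253.10000610351562], [447.79998779296875, -422.0], [548.7000122070312, -380.5], [479.20001220703125, -211.60000610351562]]
hatch ((573.9022827148438, 113.16864776611328), (172.6880645751953, 257.785888671875), 5.424562931060791) [[475.79998779296875, 233.3000030517578], [500.1000061035156, -23.299999237060547], [672.0, -7.0], [647.7000122070312, 249.60000610351562]]
```

```bash
python3 -m crank '[[[0.027,-0.041,0],[0,0,1.55],1],[[0.027,-0.041,0],[0,0,1.55],1],[[0.027,-0.041,0],[0,0,1.55],1],[[0.027,-0.041,0],[0,0,1.55],1],[[0.027,-0.041,0],[0,0,1.55],1],[[0.027,-0.041,0],[0,0,1.55],1],[[0.027,-0.041,0],[0,0,1.55],1],[[0.027,-0.041,0],[0,0,1.55],1],[[0.027,-0.041,0],[0,0,1.55],1],[[0.027,-0.041,0],[0,0,1.55],1],[[0.027,-0.041,0],[0,0,1.55],1],[[0.027,-0.041,0],[0,0,1.55],1]]'
python3 - <<'E'
from s import *
m=imaging.camera_model('wrist');R=m['R'];c=-R.T@np.ravel(m['t']);print(c,R[2],m['mtx'][0,0])
print(ctrl.get_obs()['joint_pos'])
for x,y in [(.66,.25),(.52,.24),(.66,0),(.51,0)]:
    q=R@[x,y,.01]+np.ravel(m['t']);p=m['mtx']@q;print(p/p[2])
E
```

```text
clock: 1.3
tool_pos: [0.4901, 0.1605, 0.2266]
orientation: [-180.0, -0.0, 4.5]
force: [1.7, 0.6, 0.8]
opening: 0.0877
gripper_force: 0.0
[0.55716911 0.16592574 0.38368542] [-0.25220829 -0.02034611 -0.96745905] 325.293970375938
[ 3.99550284e+01  5.45386377e+00 -1.91502937e+01 -8.43173931e-03
 -6.53850533e+01  5.45272094e+01]
[185.58168682  -3.0673942    1.        ]
[191.70949328 135.25502508   1.        ]
[425.8543799   18.19644026   1.        ]
[398.90347659 160.53168749   1.        ]
```

```bash
python3 -m crank '[[[0.035,-0.02,0],[0,0,0],1],[[0.03,-0.025,0],[0,0,0],1],[[0,0,0],[0,0,0],1],[[0,0,0],[0,0,0],1]]'
python3 - <<'E'
from s import *
p,d,m=snap('wrist','w1')
cv2.imwrite('pics/w1b.png',cv2.resize(p,(800,600),interpolation=cv2.INTER_CUBIC))
E
```

```text
clock: 1.7
tool_pos: [0.5546, 0.1164, 0.2257]
orientation: [180.0, 0.1, 4.3]
force: [-1.2, 0.1, -0.2]
opening: 0.0875
gripper_force: 0.0
```

View pics/w1b.png

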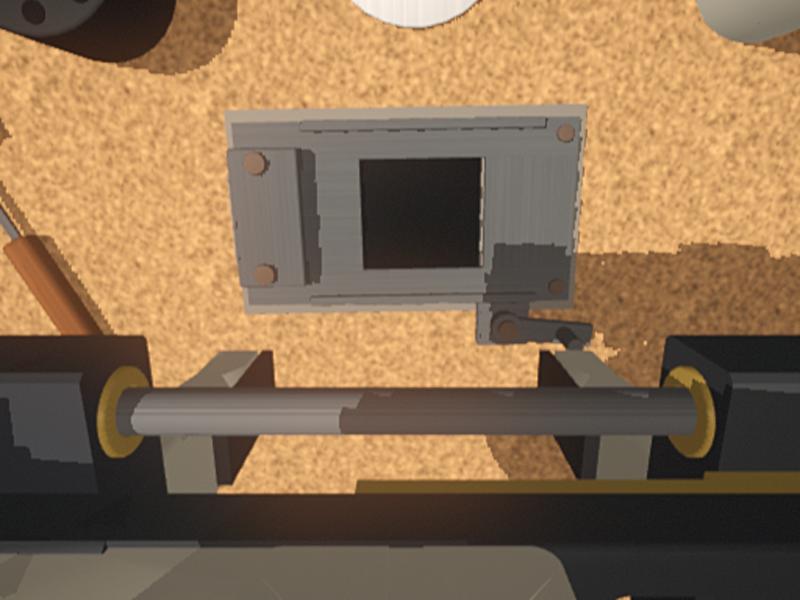

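The wrist view shows the keeper's mouth edge from (299,149) to (304,286). The rims run along v≈125 and v≈297, and the bar's pivot is at (507,327) with the knob at about (568,338).

Run:
```python
from s import *
k=1.5625
def P(l,z): return ray('w1',(np.array(l)+.5)/k-.5,z)
def ang(a): d=a[0]-a[1]; return np.degrees(np.arctan2(d[1],d[0])).round(2),np.linalg.norm(d).round(4)
for n,l,z in [('mouth',[(299,149),(304,286)],.028),('keeper back',[(228,149),(241,286)],.028),('far rim',[(300,131),(547,127)],.015),('near rim',[(310,297),(535,292)],.015),('frame far',[(226,112),(586,106)],.01),('frame far0',[(232,122),(583,116)],.01),('frame near',[(247,311),(573,303)],.01),('frame near0',[(247,311),(573,303)],.0),('flue',[(360,158),(484,157)],.01),('screws heel',[(566,133),(556,286)],.010),('pivot',[(507,322),(507,322)],.027),('knob top',[(568,338),(568,338)],.055)]:
    a=P(l,z); print(n,a[:,:2].round(4).tolist(),ang(a))
q=pts('w1'); 
for u,v in [(330,90),(170,130),(230,185),(250,120),(345,150),(325,210)]: print(u,v,q[v,u].round(4))
```

```text
mouth [[0.6277, 0.1934], [0.5338, 0.1877]] (np.float64(3.44), np.float64(0.0941))
keeper back [[0.6241, 0.2407], [0.5304, 0.2327]] (np.float64(4.89), np.float64(0.0941))
far rim [[0.6399, 0.1956], [0.6553, 0.0266]] (np.float64(95.21), np.float64(0.1697))
near rim [[0.5225, 0.1855], [0.5389, 0.0185]] (np.float64(95.62), np.float64(0.1678))
frame far [[0.6487, 0.2478], [0.6714, 0.0005]] (np.float64(95.23), np.float64(0.2483))
frame far0 [[0.6425, 0.2437], [0.6648, 0.0015]] (np.float64(95.25), np.float64(0.2433))
frame near [[0.5065, 0.2339], [0.5314, -0.0129]] (np.float64(95.76), np.float64(0.2481))
frame near0 [[0.5034, 0.2369], [0.529, -0.0165]] (np.float64(95.76), np.float64(0.2547))
flue [[0.6252, 0.1539], [0.6324, 0.0667]] (np.float64(94.77), np.float64(0.0875))
screws heel [[0.6528, 0.0115], [0.5436, 0.0019]] (np.float64(4.99), np.float64(0.1096))
pivot [[0.5176, 0.0391], [0.5176, 0.0391]] (np.float64(0.0), np.float64(0.0))
knob top [[0.5176, 0.0028], [0.5176, 0.0028]] (np.float64(0.0), np.float64(0.0))
330 90 [0.645  0.0455 0.0091]
170 130 [0.59   0.2155 0.0269]
230 185 [0.5297 0.1492 0.0093]
250 120 [0.6061 0.1309 0.0059]
345 150 [0.5808 0.0195 0.0083]
325 210 [0.5138 0.0385 0.0303]
```

Hatch yaw is about 95.2°, and the pocket mouth is at about (0.581, 0.1905). The rims, frame and screws all agree with this. Next, the cover from near.

```bash
python3 -m crank '[[[-0.0136,-0.0436,0],[0,0,1.645],1],[[-0.0136,-0.0436,0],[0,0,1.645],1],[[-0.0136,-0.0436,0],[0,0,1.645],1],[[-0.0136,-0.0436,0],[0,0,1.645],1],[[-0.0136,-0.0436,0],[0,0,1.645],1],[[-0.0136,-0.0436,0],[0,0,1.645],1],[[-0.0136,-0.0436,0],[0,0,1.645],1],[[-0.0136,-0.0436,0],[0,0,1.645],1],[[-0.0136,-0.0436,0],[0,0,1.645],1],[[-0.0136,-0.0436,0],[0,0,1.645],1],[[-0.0136,-0.0436,0],[0,0,1.645],1],[[0,0,0],[0,0,0],1]]'
python3 -m crank '[[[0,0,0],[0,0,0],1],[[0,0,0],[0,0,0],1]]'
python3 - <<'E'
from s import *
p,d,m=snap('wrist','w2')
cv2.imwrite('pics/w2b.png',cv2.resize(p,(800,600),interpolation=cv2.INTER_CUBIC))
E
```

```text
clock: 2.95
tool_pos: [0.4034, -0.3648, 0.2264]
orientation: [180.0, 0.0, 22.4]
force: [-0.3, -0.4, -0.4]
opening: 0.0875
gripper_force: 0.0
clock: 3.15
tool_pos: [0.4053, -0.361, 0.2267]
orientation: [180.0, -0.0, 22.6]
force: [0.4, 0.6, 0.2]
opening: 0.0876
gripper_force: 0.0
```

View pics/w2b.png

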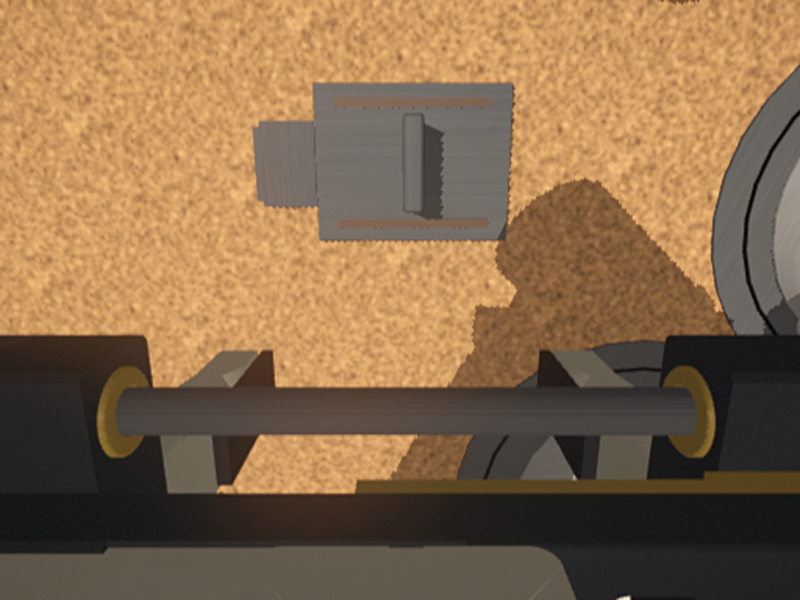

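The cover is clear in the wrist view: the handle bar's top spans (403–422, 114–212), and the plate corners are (314,84), (513,83), (506,240) and (320,241). The tongue end is at about (257,122–206).

Run:
```python
from s import *
k=1.5625
def P(l,z): return ray('w2',(np.array(l)+.5)/k-.5,z)[:,:2]
a=P([(314,84),(513,83),(506,240),(320,241)],.006);print('plate',a.round(4).tolist(),a.mean(0),[np.linalg.norm(a[i]-a[i-1]).round(4) for i in range(4)])
g=lambda d:np.degrees(np.arctan2(d[1],d[0]))
print('ang',g(a[0]-a[1]),g(a[3]-a[2]),g(a[0]-a[3])+90,g(a[1]-a[2])+90)
h=P([(403,114),(422,114),(422,212),(404,212)],.039);print('bar',h.mean(0),g((h[0]+h[1])-(h[2]+h[3]))+90,np.linalg.norm(h[0]-h[1]),np.linalg.norm(h[0]-h[3]))
print('tongue',P([(254,127),(259,206)],.004))
print(ctrl.get_obs()['tool_pos'],ctrl.get_obs()['orientation'])
```

```text
plate [[0.4944, -0.2551], [0.5479, -0.3818], [0.4477, -0.4242], [0.3937, -0.2965]] [ 0.47094709 -0.33939558] [np.float64(0.1089), np.float64(0.1376), np.float64(0.1088), np.float64(0.1386)]
ang 112.88642400700915 112.91957912760526 112.35539958706134 112.92751207849419
bar [ 0.47097835 -0.33851483] 113.1196165620444 0.012158341310989168 0.06200844857642603
tongue [[ 0.4515247  -0.22510178]
 [ 0.40035909 -0.24589015]]
[ 0.40545639 -0.3608677   0.22680377] [ 1.79992060e+02 -2.58377918e-02  2.25992028e+01]
```

```bash
python3 -m crank '[[[0.033,0.011,0],[0,0,0.3],1],[[0.0325,0.011,0],[0,0,0],1],[[0,0,-0.045],[0,0,0],1],[[0,0,-0.045],[0,0,0],1],[[0,0,-0.045],[0,0,0],1],[[0,0,-0.03],[0,0,0],1],[[0,0,-0.02],[0,0,0],1],[[0,0,-0.015],[0,0,0],1],[[0,0,-0.0115],[0,0,0],1],[[0,0,0],[0,0,0],1],[[0,0,0],[0,0,0],1]]'
python3 -m crank '[[[0,0,0],[0,0,0],-1],[[0,0,0],[0,0,0],-1],[[0,0,0],[0,0,0],-1],[[0,0,0],[0,0,0],-1],[[0,0,0],[0,0,0],-1],[[0,0,0],[0,0,0],-1]]'
```

```text
clock: 4.3
tool_pos: [0.4711, -0.3398, 0.0156]
orientation: [180.0, -0.0, 22.9]
force: [0.7, -0.3, 0.4]
opening: 0.0876
gripper_force: 0.0
clock: 4.9
tool_pos: [0.4704, -0.3403, 0.0151]
orientation: [180.0, -0.0, 22.8]
force: [0.1, 0.0, 0.7]
opening: 0.0448
gripper_force: 0.0
```

```bash
python3 -m crank '[[[0,0,0],[0,0,0],-1],[[0,0,0],[0,0,0],-1],[[0,0,0],[0,0,0],-1],[[0,0,0],[0,0,0],-1],[[0,0,0],[0,0,0],-1],[[0,0,0],[0,0,0],-1],[[0,0,0],[0,0,0],-1]]'
```

```text
clock: 5.6
tool_pos: [0.4703, -0.3401, 0.015]
orientation: [-180.0, 0.0, 22.8]
force: [0.1, 3.8, 0.1]
opening: 0.0134
gripper_force: 30.0
```

```bash
python3 -m crank '[[[0,0,0.01],[0,0,0],-1],[[0,0,0.03],[0,0,0],-1],[[0,0,0.03],[0,0,0],-1],[[0,0,0.02],[0,0,0],-1],[[0,0,0],[0,0,0],-1]]'
python3 -m crank '[[[0.0122,0.0408,0],[0,0,-1.76],-1],[[0.0122,0.0408,0],[0,0,-1.76],-1],[[0.0122,0.0408,0],[0,0,-1.76],-1],[[0.0122,0.0408,0],[0,0,-1.76],-1],[[0.0122,0.0408,0],[0,0,-1.76],-1],[[0.0122,0.0408,0],[0,0,-1.76],-1],[[0.0122,0.0408,0],[0,0,-1.76],-1],[[0.0122,0.0408,0],[0,0,-1.76],-1],[[0.0122,0.0408,0],[0,0,-1.76],-1],[[0.0122,0.0408,0],[0,0,-1.76],-1],[[0,0,0],[0,0,0],-1],[[0,0,0],[0,0,0],-1]]'
python3 - <<'E'
from s import *
p,d,m=snap('wrist','w3')
cv2.imwrite('pics/w3b.png',cv2.resize(p,(800,600),interpolation=cv2.INTER_CUBIC))
print(ctrl.get_obs()['tool_pos'],ctrl.get_obs()['force'])
E
```

```text
clock: 6.1
tool_pos: [0.472, -0.341, 0.1081]
orientation: [179.8, -0.2, 22.8]
force: [1.3, -0.9, -7.0]
opening: 0.0136
gripper_force: 30.0
clock: 7.3
tool_pos: [0.5912, 0.0686, 0.1029]
orientation: [180.0, 0.2, 5.3]
force: [-0.9, -0.9, -7.6]
opening: 0.0137
gripper_force: 30.0
[0.59099784 0.06764135 0.10312503] [ 0.48598281 -1.80730121 -6.89906008]
```

View pics/w3b.png

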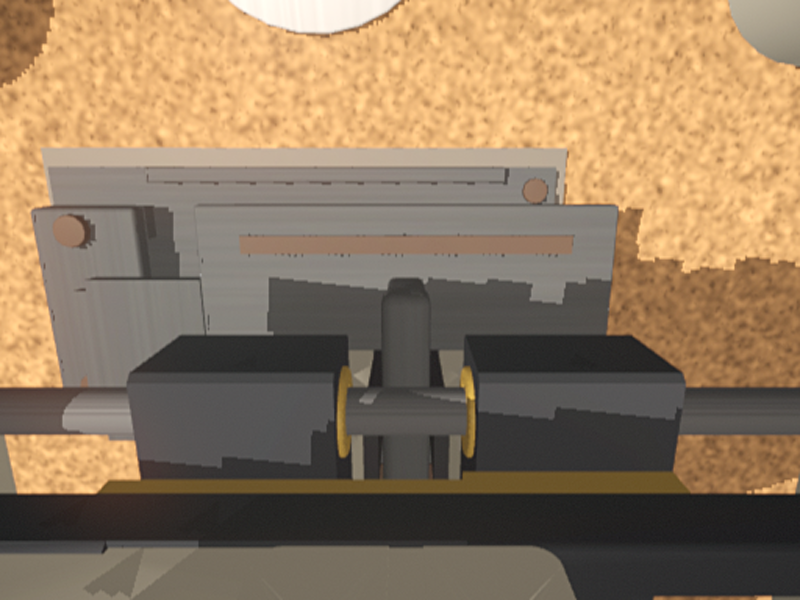

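Run:
```python
from s import *
k=1.5625
def P(l,z): return ray('w3',(np.array(l)+.5)/k-.5,z)[:,:2]
a=P([(195,206),(617,206)],.103-.0145+.006);print(a); g=lambda d:np.degrees(np.arctan2(d[1],d[0]));print('yaw',g(a[0]-a[1]),np.linalg.norm(a[0]-a[1]))
u=(a[0]-a[1]);u/=np.linalg.norm(u);v=np.array([-u[1],u[0]]);print('origin',a.mean(0)+.055*v)
r=P([(147,182),(506,182)],.010);print('rim inner?',r,g(r[0]-r[1]))
b=P([(147,168),(505,168)],.015);print('rim',b,g(b[0]-b[1]))
e=P([(139,207),(149,278)],.028);print('mouth',e)
o=ctrl.get_obs();print(o['tool_pos'],o['orientation'])
```

```text
[[0.63991754 0.14104823]
 [0.6525158  0.0063387 ]]
yaw 95.3428550835973 0.13529734897231932
origin [0.59145563 0.06857212]
rim inner? [[0.63953992 0.19743189]
 [0.65555    0.02634061]] 95.34595358489887
rim [[0.64632833 0.19475181]
 [0.66187232 0.02869666]] 95.34772749470523
mouth [[0.62955127 0.19260373]
 [0.59707138 0.18929531]]
[0.59099784 0.06764135 0.10312503] [179.95590344   0.20594905   5.23303519]
```

```bash
python3 -m crank '[[[0,0,-0.03],[0,0,0],-1],[[0,0,-0.025],[0,0,0],-1],[[0,0,-0.012],[0,0,0],-1],[[0,0,-0.006],[0,0,0],-1],[[0,0,-0.003],[0,0,0],-1],[[0,0,0],[0,0,0],-1],[[0,0,0],[0,0,0],-1]]'
python3 -m crank '[[[0,0,-0.001],[0,0,0],-1],[[0,0,0],[0,0,0],-1]]'
python3 -m crank '[[[0,0,-0.001],[0,0,0],-1],[[0,0,0],[0,0,0],-1]]'
```

```text
clock: 8.05
tool_pos: [0.5932, 0.0679, 0.0301]
orientation: [-180.0, -0.1, 5.2]
force: [0.5, 0.5, -7.3]
opening: 0.0136
gripper_force: 30.0
clock: 8.25
tool_pos: [0.5927, 0.0679, 0.0286]
orientation: [-180.0, -0.1, 5.2]
force: [0.8, -1.2, -7.7]
opening: 0.0137
gripper_force: 30.0
clock: 8.45
tool_pos: [0.5924, 0.0678, 0.0271]
orientation: [-180.0, -0.0, 5.2]
force: [-0.1, 0.8, -6.8]
opening: 0.0138
gripper_force: 30.0
```

```bash
python3 -m crank '[[[0,0,-0.001],[0,0,0],-1],[[0,0,0],[0,0,0],-1]]' | sed -n 2,4p
python3 -m crank '[[[0,0,-0.001],[0,0,0],-1],[[0,0,0],[0,0,0],-1]]'| sed -n 2,4p
```

```text
tool_pos: [0.5925, 0.0678, 0.0262]
orientation: [180.0, -0.0, 5.2]
force: [-0.3, 0.5, -4.9]
tool_pos: [0.5924, 0.0678, 0.0254]
orientation: [180.0, -0.0, 5.2]
force: [-3.0, -0.1, -1.1]
```

```bash
python3 -m crank '[[[-0.0002,0.002,-0.0005],[0,0,0],-1],[[-0.0002,0.002,0],[0,0,0],-1],[[-0.0002,0.002,0],[0,0,0],-1]]' | sed -n 2,4p
python3 -m crank '[[[-0.0002,0.002,0],[0,0,0],-1],[[-0.0002,0.002,0],[0,0,0],-1],[[-0.0002,0.002,0],[0,0,0],-1]]'| sed -n 2,4p
```

```text
tool_pos: [0.5928, 0.0736, 0.0254]
orientation: [180.0, -0.1, 5.2]
force: [0.0, -4.4, 3.5]
tool_pos: [0.5923, 0.0797, 0.0253]
orientation: [180.0, -0.1, 5.2]
force: [0.7, -5.3, 2.3]
```

```bash
python3 -m crank '[[[-0.0002,0.002,0.0005],[0,0,0],-1],[[-0.0002,0.002,0],[0,0,0],-1]]' | sed -n 2,4p
python3 -m crank '[[[-0.0001,0.001,0],[0,0,0],-1],[[-0.0001,0.001,0],[0,0,0],-1]]'| sed -n 2,4p
python3 -m crank '[[[-0.0001,0.001,0],[0,0,0],-1],[[-0.0001,0.001,0],[0,0,0],-1]]'| sed -n 2,4p
```

```text
tool_pos: [0.5914, 0.0839, 0.0253]
orientation: [-180.0, -0.1, 5.2]
force: [0.8, -5.2, 1.2]
tool_pos: [0.591, 0.0858, 0.0253]
orientation: [180.0, -0.0, 5.2]
force: [0.7, -4.4, 1.9]
tool_pos: [0.5907, 0.0877, 0.0254]
orientation: [180.0, -0.0, 5.2]
force: [0.3, -5.6, 2.9]
```

Run:
```python
from s import *
p,d,m=snap('top','t1');o=ctrl.get_obs();print(o['clock'],o['force'],o['tool_pos'])
```

```text
10.1 [ 0.30619302 -4.58173534  3.27233223] [0.59072669 0.08783589 0.02534676]
```

```bash
cat > ok.py <<'E'
from plant import ctrl; import sys
o=ctrl.get_obs(); f=o['force']; push=-(f[0]*-.093+f[1]*.9957)
print(o['clock'].__round__(2),o['tool_pos'].round(4),f.round(1),'push',round(push,1)); sys.exit(push>8)
E
python3 -m crank '[[[-0.0001,0.001,0],[0,0,0],-1],[[-0.0001,0.001,0],[0,0,0],-1]]' >/dev/null && python3 ok.py && python3 -m crank '[[[-0.0001,0.001,0.0003],[0,0,0],-1],[[-0.0001,0.001,0],[0,0,0],-1]]' >/dev/null && python3 ok.py && python3 -m crank '[[[-0.0001,0.001,0],[0,0,0],-1],[[-0.0001,0.001,0],[0,0,0],-1]]' >/dev/null && python3 ok.py && python3 -m crank '[[[-0.0001,0.001,0],[0,0,0],-1],[[-0.0001,0.001,0],[0,0,0],-1]]' >/dev/null && python3 ok.py
```

```text
10.3 [0.5905 0.0896 0.0254] [ 0.5 -5.6  3.4] push 5.6False
```

```bash
sed -i 's/sys.exit(push>8)/sys.exit(int(push>8))/' ok.py
python3 -m crank '[[[-0.0001,0.001,0.0003],[0,0,0],-1],[[-0.0001,0.001,0],[0,0,0],-1]]' >/dev/null && python3 ok.py && python3 -m crank '[[[-0.0001,0.001,0],[0,0,0],-1],[[-0.0001,0.001,0],[0,0,0],-1]]' >/dev/null && python3 ok.py && python3 -m crank '[[[-0.0001,0.001,0],[0,0,0],-1],[[-0.0001,0.001,0],[0,0,0],-1]]' >/dev/null && python3 ok.py && python3 -m crank '[[[-0.0001,0.001,0],[0,0,0],-1],[[-0.0001,0.001,0],[0,0,0],-1]]' >/dev/null && python3 ok.py && python3 -m crank '[[[-0.0001,0.001,0],[0,0,0],-1],[[-0.0001,0.001,0],[0,0,0],-1]]' >/dev/null && python3 ok.py
```

```text
10.5 [0.59   0.0918 0.0253] [ 0.6 -5.   1.3] push 5.0
10.7 [0.5898 0.0938 0.0254] [ 1.4 -4.   1.6] push 4.1
10.9 [0.5896 0.0958 0.0253] [ 0.5 -3.8  1.4] push 3.8
11.1 [0.5894 0.0978 0.0254] [ 0.  -4.8  2.6] push 4.8
11.3 [0.5892 0.0999 0.0253] [ 0.5 -4.4  1.8] push 4.4
```

```bash
python3 -m crank '[[[-0.0001,0.001,0],[0,0,0],-1],[[-0.0001,0.001,0],[0,0,0],-1]]' >/dev/null && python3 ok.py && python3 -m crank '[[[-0.0001,0.001,0],[0,0,0],-1],[[-0.0001,0.001,0],[0,0,0],-1]]' >/dev/null && python3 ok.py && python3 -m crank '[[[-0.0001,0.001,0],[0,0,0],-1],[[-0.0001,0.001,0],[0,0,0],-1]]' >/dev/null && python3 ok.py && python3 -m crank '[[[-0.0001,0.001,0],[0,0,0],-1],[[-0.0001,0.001,0],[0,0,0],-1]]' >/dev/null && python3 ok.py && python3 -m crank '[[[-0.0001,0.001,0],[0,0,0],-1],[[-0.0001,0.001,0],[0,0,0],-1]]' >/dev/null && python3 ok.py && python3 -m crank '[[[-0.0001,0.001,0],[0,0,0],-1],[[-0.0001,0.001,0],[0,0,0],-1]]' >/dev/null && python3 ok.py
```

```text
11.5 [0.5891 0.1018 0.0254] [-0.2 -4.6  1.1] push 4.6
11.7 [0.5889 0.1036 0.0253] [  3.4 -11.2   0.9] push 11.5
```

```bash
python3 -m crank '[[[0,0,0],[0,0,0],-1]]' >/dev/null; python3 ok.py; python3 -m crank '[[[0,0.0004,0],[0,0,0],-1]]' >/dev/null; python3 ok.py;  python3 -m crank '[[[0,0,0],[0,0,0],-1]]' >/dev/null; python3 ok.py; python3 -c "
from plant import ctrl;o=ctrl.get_obs();print(o['moment'],o['orientation'])"
```

```text
11.8 [0.5888 0.1035 0.0253] [ 0.5 -6.   1.3] push 6.0
11.9 [0.5889 0.1036 0.0253] [  2.1 -10.    0.9] push 10.1
12.0 [0.5889 0.1035 0.0254] [ 1.4 -7.5  1. ] push 7.6
[-2.88162481 -0.86941565 -0.03986876] [1.79955707e+02 1.86910731e-02 5.19460518e+00]
```

```bash
python3 -m crank '[[[0,0.0004,0],[0,0,0],-1],[[0,0,0],[0,0,0],-1]]' >/dev/null; python3 ok.py; python3 -m crank '[[[0,0.0004,0],[0,0,0],-1]]' >/dev/null; python3 ok.py;  python3 -m crank '[[[0,0,0],[0,0,0],-1]]' >/dev/null; python3 ok.py; python3 -m crank '[[[0,0,0],[0,0,0],-1]]' >/dev/null; python3 ok.py
```

```text
12.2 [0.5889 0.1036 0.0253] [  3.  -10.8   2. ] push 11.0
12.3 [0.5888 0.1036 0.0253] [  2.7 -12.6   2. ] push 12.8
12.4 [0.5888 0.1036 0.0253] [  1.8 -12.1   1. ] push 12.2
12.5 [0.5889 0.1036 0.0254] [  2.6 -12.5   0.9] push 12.7
```

```bash
python3 -m crank '[[[0,0.0003,0],[0,0,0],-1]]' >/dev/null; python3 ok.py; python3 -m crank '[[[0,0.0003,0],[0,0,0],-1]]' >/dev/null; python3 ok.py;  python3 -m crank '[[[0,0,0],[0,0,0],-1]]' >/dev/null; python3 ok.py
```

```text
12.6 [0.5888 0.1036 0.0254] [  4.4 -14.8   1.2] push 15.2
12.7 [0.5888 0.1036 0.0253] [  5.5 -15.7   1.7] push 16.1
12.8 [0.5888 0.1036 0.0253] [  4.  -14.4   0.2] push 14.7
```

```bash
python3 -m crank '[[[0,0.0002,0],[0,0,0],-1]]' >/dev/null; python3 ok.py; python3 -m crank '[[[0,0,0],[0,0,0],-1]]' >/dev/null; python3 ok.py;  python3 -m crank '[[[0,0,0],[0,0,0],-1]]' >/dev/null; python3 ok.py; python3 -m crank '[[[0,0,0],[0,0,0],-1]]' >/dev/null; python3 ok.py; python3 -m crank '[[[0,0,0],[0,0,0],-1]]' >/dev/null; python3 ok.py
```

```text
12.9 [0.5888 0.1036 0.0253] [  3.9 -17.1   0.7] push 17.4
13.0 [0.5888 0.1036 0.0253] [  3.6 -15.5   1.2] push 15.7
13.1 [0.5888 0.1036 0.0254] [  4.6 -16.    2.3] push 16.3
13.2 [0.5888 0.1036 0.0253] [  4.1 -15.7   1.6] push 16.0
13.3 [0.5888 0.1036 0.0254] [  3.9 -15.5   1.2] push 15.8
```

```bash
python3 -m crank '[[[0,-0.0006,0],[0,0,0],-1],[[0,-0.0006,0],[0,0,0],-1],[[0,0,0],[0,0,0],-1]]' >/dev/null; python3 ok.py; python3 -m crank '[[[0.0003,-0.0006,0],[0,0,0],-1],[[0.0003,0,0],[0,0,0],-1]]' >/dev/null; python3 ok.py
```

```text
13.6 [0.5888 0.1036 0.0254] [ 1.1 -9.7  1.8] push 9.7
13.8 [0.5889 0.1035 0.0253] [-2.1 -5.4  4.8] push 5.2
```

```bash
python3 -m crank '[[[-0.0003,-0.0002,0],[0,0,0],-1]]' >/dev/null; python3 ok.py; python3 -m crank '[[[0,0,0],[0,0,0],0],[[0,0,0],[0,0,0],0],[[0,0,0],[0,0,0],0],[[0,0,0],[0,0,0],0],[[0,0,0],[0,0,0],0]]'; python3 ok.py
python3 -m crank '[[[0,0,0.02],[0,0,0],0],[[0,0,0.04],[0,0,0],0],[[-0.02,-0.01,0.04],[0,0,0],0],[[-0.03,-0.03,0.02],[0,0,0],0],[[-0.02,-0.03,0],[0,0,0],0],[[0,-0.02,0],[0,0,0],0],[[0,0,0],[0,0,0],0],[[0,0,0],[0,0,0],0]]'
python3 - <<'E'
from s import *
p,d,m=snap('wrist','w4'); snap('top','t2')
cv2.imwrite('pics/w4b.png',cv2.resize(p,(800,600),interpolation=cv2.INTER_CUBIC))
E
```

```text
13.9 [0.5889 0.1035 0.0254] [ 0.5 -5.4  2. ] push 5.5
clock: 14.4
tool_pos: [0.5892, 0.104, 0.0253]
orientation: [-180.0, -0.0, 5.2]
force: [-0.8, 0.2, -0.7]
opening: 0.0425
gripper_force: 0.0
14.4 [0.5892 0.104  0.0253] [-0.8  0.2 -0.7] push -0.3
clock: 15.2
tool_pos: [0.5193, 0.0136, 0.1456]
orientation: [-180.0, -0.0, 5.1]
force: [0.5, -0.1, -0.2]
opening: 0.0441
gripper_force: 0.0
```

View pics/w4b.png

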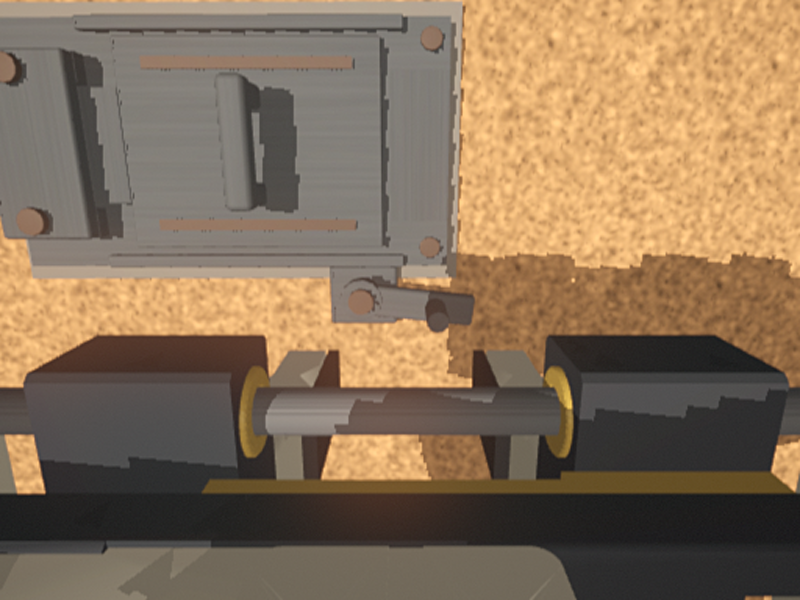

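The cover lies flat with its tongue under the lip, its heel at u≈385. The bar's pivot is at (361,301). The knob's top is at about (437,321), and the bar's end at about (473,308).

Run:
```python
from s import *
k=1.5625
def P(l,z): return ray('w4',(np.array(l)+.5)/k-.5,z)[:,:2]
M=np.array([.5812,.1905]);ux=np.array([-.0915,.9958]);uy=np.array([-ux[1],ux[0]])
L=lambda w:[((w-M)@ux*1000+50).round(1).tolist(),((w-M)@uy*1000).round(1).tolist()]
for n,l,z in [('heel',[(384,40),(387,247)],.016),('pivot',[(361,301)],.027),('knobtop',[(437,322)],.055),('knobbase',[(438,300)],.025),('bar end',[(474,296),(471,324)],.025),('mouth',[(65,48),(93,239)],.028)]:
    a=P(l,z);print(n,a.round(4).tolist(),L(a))
piv=M-.146*ux+.083*uy;print('piv',piv)
for th in (0,.2,.4,.6,.8,1,1.2,1.4,1.6,1.7,1.8):
    print(th,(piv+.042*(-np.cos(th)*uy-np.sin(th)*ux)).round(4))
print(ctrl.get_obs()['tool_pos'])
```

```text
heel [[0.6485, 0.0366], [0.5418, 0.0263]] [[-109.4, -109.9], [-52.9, 54.2]]
pivot [[0.5119, 0.0381]] [[-95.4], [83.0]]
knobtop [[0.5119, -0.003]] [[-136.4], [86.8]]
knobbase [[0.5158, -0.005]] [[-138.7], [83.0]]
bar end [[0.52, -0.0249], [0.5034, -0.0253]] [[-158.9, -157.8], [80.7, 97.2]]
mouth [[0.628, 0.1927], [0.5336, 0.185]] [[47.9, 48.9], [-46.8, 47.9]]
piv [0.5119076 0.0375187]
0 [0.5537 0.0414]
0.2 [0.5537 0.033 ]
0.4 [0.5519 0.0248]
0.6 [0.5486 0.0171]
0.8 [0.5438 0.0102]
1 [0.5377 0.0044]
1.2 [ 5.306e-01 -1.000e-04]
1.4 [ 0.5228 -0.003 ]
1.6 [ 0.5145 -0.0044]
1.7 [ 0.5103 -0.0045]
1.8 [ 0.5061 -0.0041]
[0.51946233 0.01421509 0.14526765]
```

```bash
python3 -m crank '[[[-0.0075,-0.018,0],[0,0,0],0],[[0,0,-0.03],[0,0,0],0],[[0,0,-0.03],[0,0,0],0],[[0,0,-0.025],[0,0,0],0],[[0,0,-0.015],[0,0,0],0],[[0,0,-0.0115],[0,0,0],0],[[0,0,0],[0,0,0],0]]'
python3 -m crank '[[[0,0,0],[0,0,0],-1],[[0,0,0],[0,0,0],-1],[[0,0,0],[0,0,0],-1],[[0,0,0],[0,0,0],-1],[[0,0,0],[0,0,0],-1],[[0,0,0],[0,0,0],-1],[[0,0,0],[0,0,0],-1]]'; python3 ok.py
```

```text
clock: 16.0
tool_pos: [0.5107, -0.0045, 0.0323]
orientation: [180.0, 0.2, 5.2]
force: [0.3, -0.4, 0.2]
opening: 0.0436
gripper_force: 0.0
clock: 16.7
tool_pos: [0.5121, -0.0037, 0.0343]
orientation: [-180.0, -0.1, 5.2]
force: [-1.7, 6.2, 5.5]
opening: 0.0109
gripper_force: 30.0
16.7 [ 0.5121 -0.0037  0.0343] [-1.7  6.2  5.5] push -6.3
```

```bash
python3 -m crank '[[[0.0073,0.0012,0.001],[0,0,0],-1],[[0.0071,0.0019,0],[0,0,0],-1],[[0.0066,0.0031,0],[0,0,0],-1],[[0.006,0.0042,0],[0,0,0],-1],[[0.0052,0.0052,0],[0,0,0],-1],[[0,0,0],[0,0,0],-1]]'
```

```text
clock: 17.3
tool_pos: [0.5454, 0.0087, 0.0347]
orientation: [179.8, -0.0, 5.3]
force: [10.9, -18.4, -7.0]
opening: 0.0114
gripper_force: 30.0
```

```bash
python3 -m crank '[[[0.0044,0.0024,0],[0,0,0],-1],[[0,0,0],[0,0,0],-1]]'; python3 ok.py;  python3 -m crank '[[[0.0037,0.0064,0],[0,0,0],-1],[[0,0,0],[0,0,0],-1]]' | sed -n '2p;4p'
```

```text
clock: 17.5
tool_pos: [0.5488, 0.0114, 0.0346]
orientation: [179.8, 0.1, 5.2]
force: [6.3, -13.2, -4.2]
opening: 0.0105
gripper_force: 30.0
17.5 [0.5488 0.0114 0.0346] [  6.3 -13.2  -4.2] push 13.7
tool_pos: [0.5546, 0.0184, 0.0348]
force: [12.5, -14.7, -10.1]
```

```bash
python3 - <<'E'
from s import *
p,d,m=snap('wrist','w5'); q,_,_=snap('top','t3')
a=cv2.resize(p[:,100:420],(500,600),interpolation=cv2.INTER_CUBIC)
b=cv2.resize(q[175:255,170:290],(300,200),interpolation=cv2.INTER_CUBIC)
c=np.zeros((600,800,3),np.uint8);c[:,:500]=a;c[:200,500:]=b;
s=cv2.imread('pics/scene0.png');s,_,_=snap('scene','s1');c[200:400,500:]=cv2.resize(s[150:250,200:350],(300,200),interpolation=cv2.INTER_CUBIC)
cv2.imwrite('pics/w5b.png',c)
E
python3 ok.py
```

```text
17.85 [0.5546 0.0183 0.0348] [ 12.9 -13.5 -10.9] push 14.6
```

View pics/w5b.png

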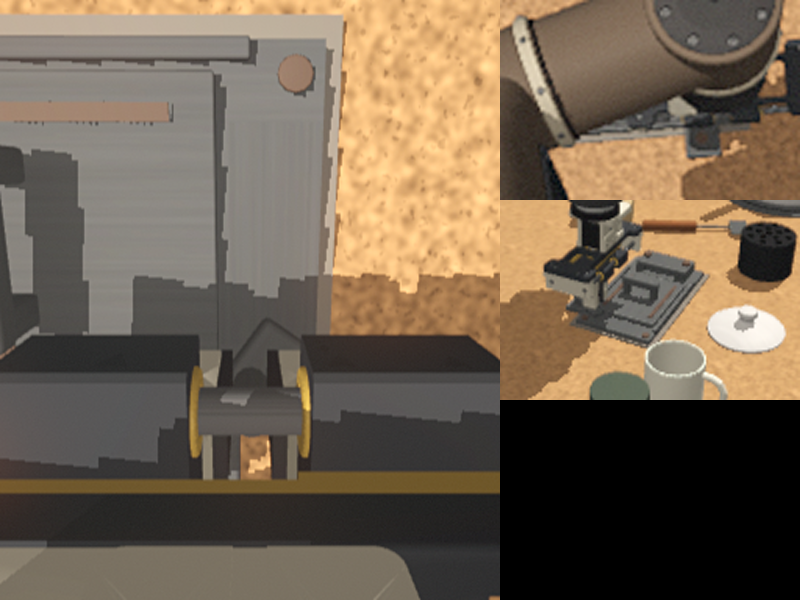

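The fingers hold the knob and the bar's end corner shows just above them at (265,318) in the crop. The cover hasn't moved. Next I get the bar's real angle.

Run:
```python
from s import *
k=1.5625
P=lambda x,y,z:ray('w5',[((x+.5)/k-.5+100,(y+.5)/k-.5)],z)[0,:2]
piv=np.array([.5119,.0375])
for n,x,y,z in [('end corner',265,318,.025),('left edge',232,348,.025),('right edge',303,352,.025),('knobtop',250,380,.055),('knobtop front',250,368,.055)]:
    w=P(x,y,z);d=w-piv;print(n,w.round(4),np.hypot(*d).round(4),np.degrees(np.arctan2(d[1],d[0])).round(1))
q=np.load('w5.npz');
for p in ([.5546,.0184,.0535],[.5546,.0184,.035]):
    c=q['K']@(q['R']@p+np.ravel(q['t']));u=c[:2]/c[2];print(((u-[100,0])*k).round())
```

```text
end corner [0.5723 0.0147] 0.0646 -20.7
left edge [0.5604 0.025 ] 0.0501 -14.4
right edge [5.612e-01 2.000e-04] 0.0618 -37.1
knobtop [0.562 0.019] 0.0534 -20.3
knobtop front [0.5657 0.0194] 0.0568 -18.6
[249. 401.]
[249. 376.]
```

```bash
python3 -m crank '[[[0,0,0],[0,0,0],-0.3],[[0,0,0],[0,0,0],-0.3],[[0,0,0],[0,0,0],-0.3],[[0,0,0],[0,0,0],-0.3],[[0,0,0],[0,0,0],-0.3]]'; python3 ok.py
```

```text
clock: 18.35
tool_pos: [0.5519, 0.0203, 0.0349]
orientation: [-180.0, 0.0, 5.2]
force: [1.4, 0.3, -0.5]
opening: 0.0306
gripper_force: 0.0
18.35 [0.5519 0.0203 0.0349] [ 1.4  0.3 -0.5] push -0.2
```

```bash
python3 -m crank '[[[0,0.005,0],[0,0,0],-0.3],[[0,0.005,0],[0,0,0],-0.3],[[0,0.004,0],[0,0,0],-0.3],[[0,0.004,0],[0,0,0],-0.3]]' >/dev/null; python3 ok.py && python3 -m crank '[[[0,0.003,0],[0,0,0],-0.3],[[0,0.003,0],[0,0,0],-0.3]]' >/dev/null; python3 ok.py && python3 -m crank '[[[0,0.0015,0],[0,0,0],-0.3],[[0,0.0015,0],[0,0,0],-0.3]]' >/dev/null; python3 ok.py && python3 -m crank '[[[0,0.0015,0],[0,0,0],-0.3]]' >/dev/null; python3 ok.py && python3 -m crank '[[[0,0.0015,0],[0,0,0],-0.3]]' >/dev/null; python3 ok.py && python3 -m crank '[[[0,0.0015,0],[0,0,0],-0.3]]' >/dev/null; python3 ok.py
```

```text
18.75 [0.5524 0.0386 0.0351] [ 1.5 -2.  -0.2] push 2.1
18.95 [0.5519 0.0445 0.0348] [ 1.8 -1.6 -0.3] push 1.8
19.15 [0.5518 0.0473 0.0348] [ 1.8 -0.7  0.3] push 0.8
19.25 [0.5518 0.0487 0.0348] [ 1.6 -1.7 -0.9] push 1.8
19.35 [0.5519 0.0502 0.0348] [ 1.  -0.9 -0.1] push 1.0
19.45 [0.5519 0.0517 0.0348] [ 2.2 -4.9 -0.1] push 5.1
```

```bash
python3 -m crank '[[[0,0.0007,0],[0,0,0],-0.3],[[0,0,0],[0,0,0],-0.3]]' >/dev/null; python3 ok.py; python3 -m crank '[[[0,-0.005,0],[0,0,0],-0.3],[[0,-0.005,0],[0,0,0],-0.3],[[0,0,0.03],[0,0,0],-0.3],[[0,0,0.04],[0,0,0],-0.3],[[-0.02,0.01,0.04],[0,0,0],-0.3],[[-0.04,0.02,0.02],[0,0,0],-0.3],[[-0.01,0,0],[0,0,0],-0.3],[[0,0,0],[0,0,0],-0.3],[[0,0,0],[0,0,0],-0.3]]'
python3 - <<'E'
from s import *
p,d,m=snap('wrist','w6')
cv2.imwrite('pics/w6b.png',cv2.resize(p,(800,600),interpolation=cv2.INTER_CUBIC))
E
```

```text
19.65 [0.5518 0.0517 0.0348] [ 3.2 -5.4 -0.7] push 5.7
clock: 20.55
tool_pos: [0.4819, 0.0723, 0.1647]
orientation: [-180.0, 0.0, 5.2]
force: [0.7, 0.2, -0.7]
opening: 0.0307
gripper_force: 0.0
```

View pics/w6b.png

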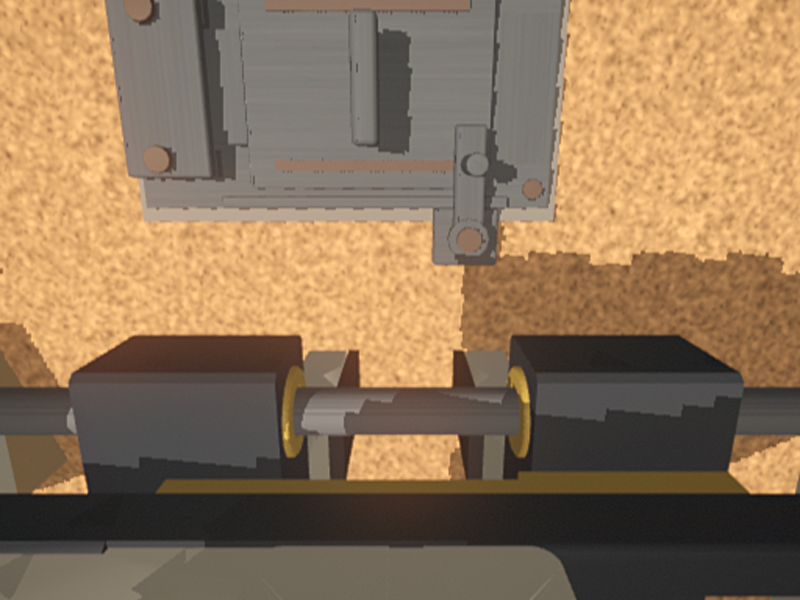

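Run:
```python
from s import *
k=1.5625
P=lambda l,z:ray('w6',(np.array(l)+.5)/k-.5,z)[:,:2]
g=lambda d:np.degrees(np.arctan2(d[1],d[0])).round(1)
M=np.array([.5812,.1905]);ux=np.array([-.0915,.9958]);uy=np.array([-ux[1],ux[0]])
L=lambda w:np.c_[(w-M)@ux*1000+50,(w-M)@uy*1000].round(1).tolist()
for n,l,z in [('bar left',[(457,125),(454,215)],.025),('bar right',[(487,125),(487,215)],.025),('heel',[(497,10),(493,122)],.016),('mouth',[(191,0),(211,177)],.028),('pivot',[(469,240)]*2,.027),('knob',[(475,163)]*2,.055)]:
    a=P(l,z);print(n,L(a),g(a[0]-a[1]))
```

```text
bar left [[-87.0, 19.8], [-86.5, 69.1]] 4.7
bar right [[-103.6, 19.8], [-105.6, 69.1]] 7.6
heel [[-108.0, -39.9], [-108.3, 17.5]] 5.6
mouth [[52.5, -41.2], [50.8, 47.8]] 6.4
pivot [[-95.4, 83.3], [-95.4, 83.3]] 0.0
knob [[-93.7, 40.3], [-93.7, 40.3]] 0.0
```

```bash
python3 -c "
from plant import close_job
print(close_job())"
```

```text
the job is handed in; nothing more can be done
None
```

The soot hatch is closed and the job is handed in: I leaned the tongue on the cement at about 16 N for roughly half a second (peak reading 17.4 N), let go of the cover, and swung the turn-bar across its heel until it met its stop; it took about 20.6 s, and no verdict came back.

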